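# Dispense resin and hardener into the mixing pan

## Robot

A 7-joint arm with a two-finger parallel gripper is mounted at the origin on the work surface. World frame = base frame: x ahead of the robot, y to its left, z up, the work surface at z = 0. Lengths are in m, angles in rad, forces in N, time in s.
With the tool pointing down it reaches from about 0.4 to 0.85 m from the base axis. Payload 10.4 kg.
Tool frame: the origin (TCP) lies at the very end of the fingers, on their centre line; the grasp point (between the pads) lies 19 mm behind it (manip.grip_point_offset is the z of the grasp point in the tool frame, in m); z points along the fingers, y is the direction in which the jaws open and shut (so a half turn about z gives the same grasp; the last joint's range is limited). The gripper opens to 85 mm and grips with 20 to 120 N. Pads are 22 mm wide; open, the fingers measure 114 mm over their backs; the gripper's body (76 mm by 85 mm) begins 54 mm behind the grasp point. The pads swing forward as they close: fully open they stand 13 mm farther back than shut.
Start: joints at [-1.338, 0.332, -0.065, 1.46, 0.022, 1.35, -0.088], TCP at [0.158, 0.605, 0.231] pointing down, gripper open.
Joint ranges: [-2.6, 2.6], [-0.5, 2.12], [-1.47, 1.34], [0.16, 2.42], [-1.27, 4.41], [0.06, 2.06], [-2.6, 2.6]. Speed limits (rad/s): [2.22, 2.22, 2.79, 2.79, 3.14, 3.14, 3.14].

## Interface

Orientations are given as a unit quaternion [x, y, z, w].
In Python, from workcell import manip, camera, get_calibration, hand_in gives the robot as it stands.
- The arm moves only by the shell command python3 -m pendant 'ROWS' [FORCE]. ROWS is JSON, a list of rows, each a list of 5 numbers: the shift along the tool's x, y, z in units of 40 mm (1.0 is 40 mm), then the turn about the tool's z in units of 6 degrees (1.0 is 6 degrees), then the closure, from 0 (fully open) to 1 (shut). A call has 1 to 5 rows; each row is the pose to reach, as a shift and turn from the pose commanded when the call began, along the tool's axes at that moment; what a row does not reach only later rows make up. A row lasts 1/8 s, in which the tool goes at most 62.5 mm and 10.7 degrees, less where a joint would pass 70% of its speed; a pose out of reach is approached as far as the arm can. A call with a gripper value outside its range is refused whole. The fingers move at their own pace and stop on an object; FORCE is the grip in N (left out, the last holds). Time passes only in rows, so rows that repeat a pose let the fingers close. It gives the time, the measured TCP pose, the force and the opening at its end, in the units of the state.
- manip.get_obs(): the state, without advancing time (a new reading comes with each control period).
- camera(name): name is "side" or "top"; returns (picture, depth): 400x640x3 uint8, red, green, blue; 400x640 float32, m along the optical axis (not along the pixel's ray), 0 where there is no reading.
- get_calibration(name): a dict with "vfov" (degrees; the focal length in pixels is half the picture's height over the tangent of half this angle, whatever the lens; pixels are square), "cx", "cy" (the principal point, pixels), "distortion" ([k1, k2, p1, p2, k3] as OpenCV has them; the pictures are not rectified), "position" and "rotation" of the camera in the world. Camera axes: x right, y down, z forward; pixel columns grow to the right and rows downward; lengths in m; the calibration is good to about 2 mm. A picture is of the moment at which its call begins. get_calibration takes no time and is no camera call.
- hand_in(): hands the job in, once; it reports no verdict.
The state is a dict: "clock": time; "joint_pos": joint angles; "joint_velocities": joint speeds; "tau": joint torques, N m; "position": TCP position; "ee_rot": TCP orientation; "ft_force": force on the tool from outside, world axes, zero at the start; "torque": the same for the moment, N m; "grip_width": opening from 0.0 (shut) to 1.0 (fully open).
Only numpy, scipy, OpenCV 4.12 (cv2) and the standard library are available. Lean on these libraries where they do the work, as an engineer would, in place of code of your own. Each camera call takes 0.05 s, during which the arm holds its last target.

## Task

Get a batch of epoxy ready for the chair: bring the mixing pan to the dispensing board and set it down gently so that it stands flat on the board, with the spouts of both pump jugs over its open mouth. Then let go and give the resin pump (the larger jug) a full stroke, all the way down and back up, and after it the hardener pump (the smaller jug) likewise. Work no pump unless the pan is under its spout, never drop or fling the pan, leave it standing under the two spouts, and leave the other things on the bench where they are.

Things in the scene. Friction and masses are not known exactly. Their poses are not given: they have to be found in the camera images.
- station: Dispensing board, fixed to the bench: a flat plywood board 9 mm thick, 245 mm deep (x from -190 to +55 mm) and 200 mm wide (y from -100 to +100 mm), with an upright back board along its +x edge, x from 44 to 56 mm, top 84 mm above the bench. Origin: on the bench, midway between the two jugs' axes; z up; -x points the way the spouts point, to the free front part of the board. The jugs stand at y = +42 and -42 mm; which jug is on which side varies.
- resin: Larger white plastic jug (resin), 76 mm diameter, 150 mm tall to the neck, banded to the board, fixed. Origin: centre of its underside, which is 9 mm above the bench; its -x axis points the way its spout points. It carries a black pump.
- resin_top (a point): Resin pump: its pump head's flat round top, 28 mm across, which is pressed straight down; the point is the centre of that top, on the jug's axis, 215 mm above the bench with the pump up. The head goes down with the pump.
- resin_spout (a point): Resin pump: tip of its spout, a 11 mm thick bent tube (8 mm at the tip) that reaches 110 mm from the jug's axis towards -x of the jug; the open tip points down, 172 mm above the bench with the pump up.
- resin_pump (a joint): Stroke of the resin pump: 0 up, 0.020 m fully down (end stop). A spring pushes it up: about 4 N to start it, 11 N when fully down; it rises by itself when let go.
- hardener: Smaller white plastic jug (hardener), 56 mm diameter, 125 mm tall to the neck, banded to the board, fixed. Origin and axes as for the resin jug. It carries the same kind of black pump, 25 mm lower.
- hardener_top (a point): Hardener pump: its pump head's flat round top, 28 mm across, which is pressed straight down; the point is the centre of that top, on the jug's axis, 190 mm above the bench with the pump up. The head goes down with the pump.
- hardener_spout (a point): Hardener pump: tip of its spout, same shape and reach as the resin pump's; the open tip points down, 147 mm above the bench with the pump up.
- hardener_pump (a joint): Stroke of the hardener pump: 0 up, 0.020 m fully down (end stop). Same spring as the resin pump's.
- pan: Mixing pan, loose: a low round open aluminium pan, 134 mm across the rim (mouth 128 mm inside), 112 mm across the flat foot, 58 mm high, about 0.2 kg, with a straight black handle that sticks out level along its -x axis. Origin: centre of its underside; z up. It starts on the bench to the left or right of the board, its handle roughly towards the robot's side.
- pan_handle (a point): The pan's handle, at a good place to grip: a level bar 14 mm wide (along the pan's y) and 18 mm high, from 82 to 157 mm from the pan's axis; this point is on its centre line, 115 mm from the pan's axis and 46 mm above the pan's underside.
- pan_mouth (a point): Centre of the pan's open mouth, at rim height, 58 mm above the underside on the pan's axis.
- tin: Paint tin, loose bystander, 103 mm diameter, 120 mm tall, on the other side of the board from the pan. Origin: centre of its underside.
- tape: Roll of masking tape lying flat, loose bystander, 80 mm diameter, 24 mm high, beside the board. Origin: centre of its underside.
- block: Cork sanding block, loose bystander, 110 x 62 x 34 mm, beside the board. Origin: centre of its underside.
- jar: Clear jar of screws, loose bystander, 68 mm diameter, 87 mm tall, beyond the board. Origin: centre of its underside.
- can: Spray can with its cap on, loose bystander, 66 mm diameter, 204 mm tall, beyond the board. Origin: centre of its underside.
- brush: Paint brush lying flat, loose bystander, 183 x 40 x 15 mm, near the robot. Origin: under its steel ferrule.
- screwdriver: Wood-handled screwdriver lying flat, loose bystander, 200 mm long, 26 mm thick, near the robot. Origin: on the bench under its middle.
Not all that is in view belongs to the job. What is shaped like the pan but green is not meant.

How it is judged:
On the way, in this order (a step that is already met when the one before it is completed fails the run):
1. the pan stands flat on the dispensing board, let go, both spouts over its mouth (horizontal distance between each of resin_spout, hardener_spout and pan_mouth below 0.062 m and angle between pan's own z axis and vertical below 0.06 rad and z of pan in the frame of station between 0.005 and 0.013 m and contact force between the fingers and pan below 0.2 N), for 0.2 s.
2. the resin pump (larger jug) is pressed fully down (value of joint resin_pump above 0.017 m and value of joint hardener_pump below 0.003 m), for 0.05 s.
3. the resin pump is back up (value of joint resin_pump below 0.003 m), for 0.05 s.
4. the hardener pump (smaller jug) is pressed fully down, the resin pump being up (value of joint hardener_pump above 0.017 m and value of joint resin_pump below 0.003 m), for 0.05 s.
At the end, for the whole second after the job is handed in: Both pumps are back up (within 3 mm) and the pan stands at rest and let go, flat on the dispensing board (tilt under 3.4 degrees, underside within 4 mm of the board's top), with both spout tips over its mouth (each within 62 mm of the mouth's centre, seen from above) (all of step 1 and value of joint each of resin_pump, hardener_pump below 0.003 m and linear speed of pan below 0.02 m/s); the robot touches nothing.
It fails at once if the resin pump is worked (more than 5 mm down) while its spout is not over the pan's mouth (value of joint resin_pump above 0.005 m and not (horizontal distance between resin_spout and pan_mouth below 0.062 m)).
It fails at once if the hardener pump is worked (more than 5 mm down) while its spout is not over the pan's mouth (value of joint hardener_pump above 0.005 m and not (horizontal distance between hardener_spout and pan_mouth below 0.062 m)).
It fails at once if the pan is dropped or flung (faster than 1 m/s) (linear speed of pan above 1 m/s).
It fails at once if another thing on the bench (tin, tape, block, jar, can, brush or screwdriver) is moved by more than 40 mm (distance of any of tin, tape, block, jar, can, brush, screwdriver from where it was at the start of the episode above 0.04 m).
It also fails if it takes over 48 s, if anything falls off the work surface, if the arm or the gripper's body presses on something with over 40 N, if the wrist force passes 120 N, or if a joint passes its speed limit or range.

## Working session

There is one attempt and no reset: what is moved stays moved. The work goes in short steps, Python scripts to look and compute and a shell command to move; the robot and the scene stay as the last step left them, time stands still between calls to the robot, and variables do not carry over. Pictures are saved under pics/ and viewed, and the job is handed in when it is done.

```bash
ls; mkdir -p pics; cat > h.py <<'E'
import numpy as np, cv2
from workcell import manip, camera, get_calibration, hand_in
from scipy.spatial.transform import Rotation as R
def cal(n):
    c=get_calibration(n); f=200/np.tan(np.radians(c['vfov'])/2)
    K=np.array([[f,0,c['cx']],[0,f,c['cy']],[0,0,1]]); 
    r=np.array(c['rotation'],float); r=r if r.shape==(3,3) else R.from_quat(r).as_matrix()
    return K,np.array(c['distortion'],float),np.array(c['position'],float),r
def ray(n,uv):
    K,d,p,r=cal(n); q=cv2.undistortPoints(np.array(uv,float).reshape(-1,1,2),K,d)[:,0]
    return p,np.c_[q,np.ones(len(q))]@r.T
def onplane(n,uv,z):
    p,v=ray(n,uv); return p+v*((z-p[2])/v[:,2])[:,None]
def atdepth(n,uv,dep):
    p,v=ray(n,uv); return p+v*np.array(dep).reshape(-1,1)
def proj(n,P):
    K,d,p,r=cal(n); return cv2.projectPoints((np.array(P,float).reshape(-1,3)-p)@r,np.zeros(3),np.zeros(3),K,d)[0][:,0]
def cloud(n,dep):
    v,u=np.mgrid[0:400,0:640]; return atdepth(n,np.c_[u.ravel(),v.ravel()],dep.ravel()).reshape(400,640,3)
E
python3 - <<'E'
from h import *
print(manip.get_obs(), getattr(manip,'grip_point_offset',None))
for n in('side','top'):
    im,d=camera(n); cv2.imwrite(f'pics/{n}0.png',im[:,:,::-1]); np.save(f'{n}0.npy',d); np.save(f'{n}0im.npy',im); print(get_calibration(n))
E
```

```text
pics
{'clock': 0.0, 'joint_pos': array([-1.33763279,  0.33285078, -0.06467225,  1.46096049,  0.02158484,
        1.34990309, -0.08848045]), 'joint_velocities': array([ 0.00067682, -0.00063905, -0.00096426,  0.00058054,  0.00205003,
        0.00042953,  0.00047222]), 'tau': array([-6.68136345e-04, -6.25433064e+01,  4.87629231e-02, -3.91615248e+01,
        1.61816902e-02,  9.60735924e-03, -1.81097028e-05]), 'position': array([0.15803481, 0.6042921 , 0.23051988]), 'ee_rot': array([ 1.27527816e-01,  9.91834738e-01, -7.10973890e-04, -6.01657007e-05]), 'ft_force': array([-0.97008135,  0.75792272, -0.05698297]), 'torque': array([ 0.00353595,  0.05759996, -0.01173355]), 'grip_width': 0.9986269181614963} -0.0187
{'vfov': 42.03216593111284, 'cx': 328.2939117736132, 'cy': 196.25686334987566, 'distortion': array([0.01369203, 0.        , 0.        , 0.        , 0.        ]), 'position': array([-0.49023883, -0.87620887,  0.90917676]), 'rotation': array([ 0.80067625, -0.33543896,  0.20350362, -0.45275216])}
{'vfov': 50.0811500444608, 'cx': 323.5146951175248, 'cy': 195.78029796284608, 'distortion': array([-0.11404173,  0.        ,  0.        ,  0.        ,  0.        ]), 'position': array([0.23850337, 0.00298903, 1.50204996]), 'rotation': array([-0.69516905,  0.7141643 , -0.04885902,  0.065743  ])}
```

View pics/side0.png

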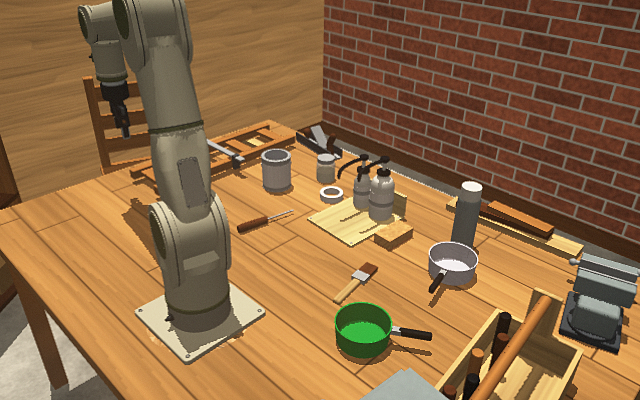

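View pics/top0.png

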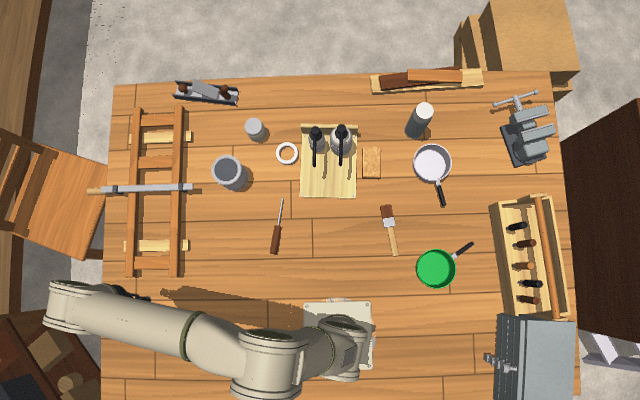

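The top view shows the pan at about (432,162) with its handle running to (442,205). The board is at (300-357,124-198) and the pump tops are at about (316,132) and (341,130); the right-hand jug looks larger. Next I'll measure these.

```bash
python3 - <<'E'
from h import *
im=np.load('top0im.npy'); d=np.load('top0.npy'); P=cloud('top',d); 
c=cv2.resize(im[100:220,270:470,::-1],None,fx=4,fy=4,interpolation=cv2.INTER_CUBIC); cv2.imwrite('pics/c0.png',c)
s=np.load('side0im.npy'); cv2.imwrite('pics/c1.png',cv2.resize(s[140:300,290:490,::-1],None,fx=4,fy=3.7,interpolation=cv2.INTER_CUBIC))
hsv=cv2.cvtColor(im,cv2.COLOR_RGB2HSV)
z=P[...,2]
# pan rim: pixels near with height 0.05-0.066
reg=np.zeros_like(z,bool); reg[135:190,405:460]=1
m=reg&(z>0.05)&(z<0.066)&(d>0); q=P[m]; print(len(q), q.min(0),q.max(0))
m2=reg&(z>0.03)&(z<0.07)&(hsv[...,1]<60)&(hsv[...,2]>70)
cn=max(cv2.findContours((reg&(hsv[...,1]<70)&(hsv[...,2]>70)).astype(np.uint8),0,1)[0],key=cv2.contourArea)
(x,y),r=cv2.minEnclosingCircle(cn); e=cv2.fitEllipse(cn);print('pan',x,y,r,e, onplane('top',[[x,y],e[0],[x+r,y]],0.058))
dk=np.zeros_like(reg); dk[172:215,425:460]=1; dk&=(hsv[...,2]<60)
dk=cv2.morphologyEx(dk.astype(np.uint8),cv2.MORPH_OPEN,np.ones((2,2)))
cn=max(cv2.findContours(dk,0,1)[0],key=cv2.contourArea); mm=np.zeros_like(dk); cv2.drawContours(mm,[cn],-1,1,-1)
v,u=np.nonzero(mm); h=onplane('top',np.c_[u,v],0.05); print('handle z',np.median(z[mm>0]), h.mean(0), h.min(0),h.max(0)); w,V=np.linalg.eigh(np.cov(h[:,:2].T)); print(V[:,1],w**.5)
# pump tops
for nm,zr in(('res',(.205,.222)),('har',(.18,.198))):
    mk=np.zeros_like(reg); mk[110:175,295:362]=1; mk&=(z>zr[0])&(z<zr[1]); print(nm,mk.sum(),P[mk].mean(0) if mk.any() else '', np.argwhere(mk).mean(0))
# board
mk=np.zeros_like(reg); mk[110:210,290:365]=1; mk&=(z>0.006)&(z<0.012); 
bb=np.argwhere(mk); print(bb.min(0),bb.max(0)); 
cn=max(cv2.findContours(mk.astype(np.uint8),0,1)[0],key=cv2.contourArea); print(cv2.minAreaRect(P[mk][:,:2].astype(np.float32)),mk.sum())
E
```

```text
196 [ 0.48744188 -0.4128383   0.05003665] [ 0.65017121 -0.27795979  0.06264233]
pan 432.0 165.0 22.36077880859375 ((431.89544677734375, 163.19842529296875), (37.66619110107422, 40.60187911987305), 163.89541625976562) [[ 0.57245775 -0.34386132  0.058     ]
 [ 0.57886943 -0.34394503  0.058     ]
 [ 0.57040497 -0.42228959  0.058     ]]
handle z 0.051537903413996666 [ 0.44990577 -0.37030833  0.05      ] [ 0.43270813 -0.37513605  0.05      ] [ 0.46773929 -0.36566915  0.05      ]
[-0.98360059 -0.18036039] [0.00207692 0.01133597]
res 149 [ 0.6276403  -0.0271073   0.21219965] [139.23489933 340.76510067]
har 155 [0.63321358 0.05112755 0.18762826] [140.57419355 316.07741935]
[110 290] [208 363]
((0.6242465376853943, 0.01806042343378067), (0.2660354673862457, 0.36369064450263977), 89.96134185791016) 1775
```

View pics/c0.png

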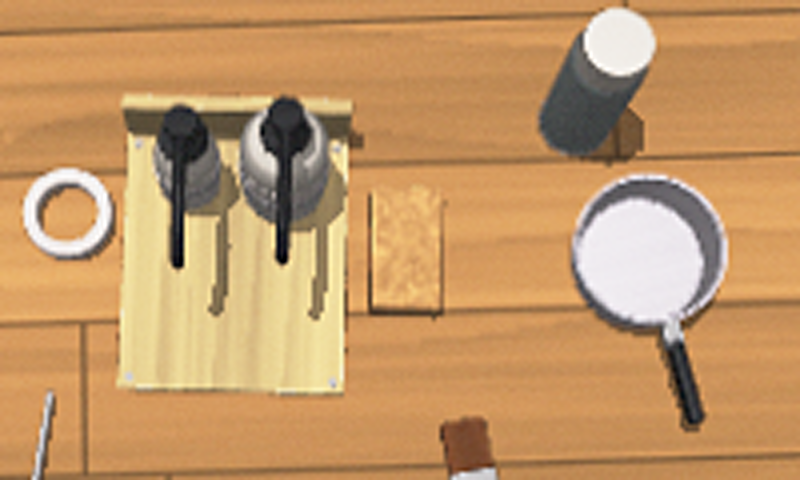

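View pics/c1.png

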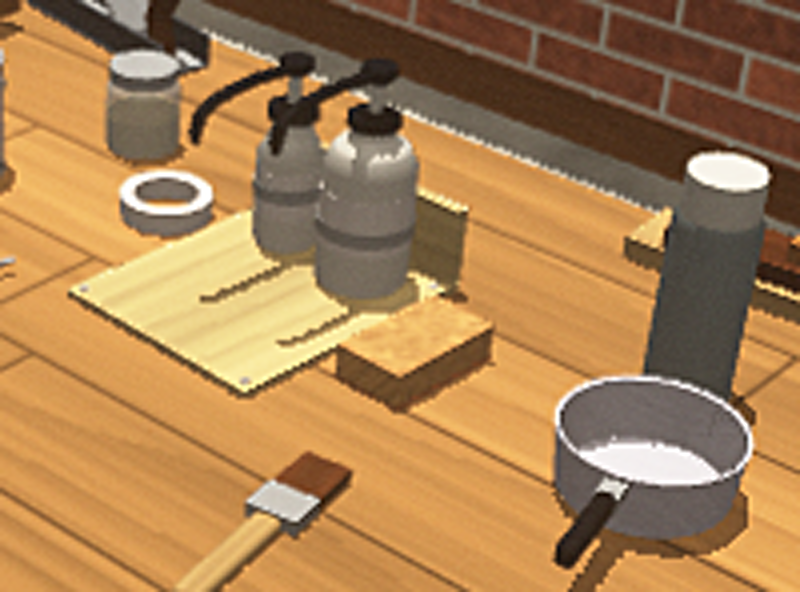

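```bash
python3 - <<'E'
from h import *
im=np.load('top0im.npy'); d=np.load('top0.npy'); P=cloud('top',d);z=P[...,2]; hsv=cv2.cvtColor(im,cv2.COLOR_RGB2HSV)
f=lambda x,y:[270+(x-1.5)/4,100+(y-1.5)/4]
print('board F',onplane('top',[f(119,388),f(344,393)],.009)); print('back top',onplane('top',[f(123,96),f(352,102)],.084))
print('tops',onplane('top',[f(286,113)],.215),onplane('top',[f(183,120)],.19))
print('spouts',onplane('top',[f(281,260)],.174),onplane('top',[f(177,263)],.149))
print('rim L,R,T,B',onplane('top',[f(572,252),f(727,246),f(646,174),f(655,330)],.058))
print('handle',onplane('top',[f(672,338),f(696,424)],.05))
print('block',onplane('top',[f(370,185),f(444,315)],.034))
# dark top clusters
for zr,u0,u1 in(((.2,.23),330,352),((.175,.205),305,328)):
    mk=np.zeros(z.shape,bool); mk[118:145,u0:u1]=1; mk&=(z>zr[0])&(hsv[...,2]<70)
    v,u=np.nonzero(mk); q=P[mk]; print(len(q),q.min(0),q.max(0))
    for t in np.arange(.57,.70,.01):
        s=q[abs(q[:,0]-t)<.005]; 
        if len(s): print('  %.2f y %.3f..%.3f z %.3f'%(t,s[:,1].min(),s[:,1].max(),np.median(s[:,2])))
E
```

```text
board F [[ 0.48287213  0.12123751  0.009     ]
 [ 0.47263446 -0.07736815  0.009     ]]
back top [[ 0.72709816  0.10805589  0.084     ]
 [ 0.71507816 -0.08998676  0.084     ]]
tops [[ 0.6636394  -0.02936698  0.215     ]] [[0.66876272 0.05243977 0.19      ]]
spouts [[ 0.5552354  -0.02245017  0.174     ]] [[0.56130722 0.06143342 0.149     ]]
rim L,R,T,B [[ 0.58271761 -0.27687049  0.058     ]
 [ 0.58448053 -0.41286496  0.058     ]
 [ 0.65099372 -0.3463888   0.058     ]
 [ 0.51196667 -0.34447423  0.058     ]]
handle [[ 0.50603244 -0.36074888  0.05      ]
 [ 0.43048101 -0.37644048  0.05      ]]
block [[ 0.65447126 -0.10610688  0.034     ]
 [ 0.53511759 -0.16593105  0.034     ]]
92 [ 0.23850337 -0.04155883  0.20727808] [0.67550888 0.00298903 1.50204996]
  0.61 y -0.031..-0.024 z 0.213
  0.62 y -0.031..-0.024 z 0.214
  0.63 y -0.031..-0.025 z 0.212
  0.64 y -0.032..-0.025 z 0.213
  0.65 y -0.035..-0.022 z 0.212
  0.66 y -0.042..-0.016 z 0.213
  0.67 y -0.042..-0.016 z 0.215
  0.68 y -0.033..-0.029 z 0.208
94 [0.23850337 0.00298903 0.18073398] [0.67802767 0.06648741 1.50204996]
  0.62 y 0.055..0.061 z 0.186
  0.63 y 0.052..0.061 z 0.188
  0.64 y 0.051..0.061 z 0.187
  0.65 y 0.051..0.061 z 0.185
  0.66 y 0.044..0.066 z 0.188
  0.67 y 0.041..0.066 z 0.188
  0.68 y 0.047..0.066 z 0.189
```

```bash
cat > plan.py <<'E'
import sys
from h import *
def plan(x,y,z,ang=None):
    o=manip.get_obs(); r=R.from_quat(o['ee_rot']).as_matrix(); dd=np.array([x,y,z])-o['position']
    a=np.degrees(np.arctan2(r[1,1],r[0,1])); t=0
    if ang is not None: t=-((ang-a+180)%360-180)
    print('clk %.2f pos %s jaw %.1f tilt %.2f q %s'%(o['clock'],o['position'].round(4),a,np.degrees(np.arccos(-r[2,2])),o['joint_pos'].round(2)))
    print('shift units',(r.T@dd/.04).round(3),'turn',round(t/6,2),'F',o['ft_force'].round(1),'w',round(o['grip_width'],3))
if __name__=='__main__':
    a=[float(v) for v in sys.argv[1:]]; plan(*a)
E
python3 plan.py .47 .25 .30 28
```

```text
clk 0.10 pos [0.1581 0.6043 0.2306] jaw 75.3 tilt 0.07 q [-1.34  0.33 -0.06  1.46  0.02  1.35 -0.09]
shift units [-9.786 -6.6   -1.726] turn 7.89 F [-0.   0.8  0.6] w 0.995
```

```bash
python3 -m pendant '[[-1.2,-0.8,-0.5,1.2,0],[-2.4,-1.6,-1,2.6,0],[-3.6,-2.4,-1.5,4,0],[-4.8,-3.2,-1.7,5,0],[-6,-4,-1.7,6,0]]'; python3 plan.py .48 0 .28 -15
```

```text
clock: 0.72
position: [0.351, 0.3877, 0.2999]
ee_rot: [0.429, 0.903, 0.001, 0.0]
ft_force: [0.7, 0.0, 0.0]
grip_width: 0.999
clk 0.72 pos [0.351  0.3877 0.2999] jaw 39.1 tilt 0.07 q [-1.08  0.07  0.16  1.63 -0.01  1.44 -0.23]
shift units [-9.553 -3.618  0.49 ] turn 9.02 F [0.7 0.  0. ] w 0.999
```

```bash
python3 -m pendant '[[-1.4,-0.5,0,1.6,0],[-2.8,-1,0,3.2,0],[-4.2,-1.5,0,4.8,0],[-5.6,-2,0,6.4,0],[-7,-2.5,0,8,0]]'; python3 plan.py .48 -.22 .25 -60
```

```text
clock: 1.35
position: [0.4502, 0.1073, 0.2992]
ee_rot: [0.76, 0.65, 0.0, -0.0]
ft_force: [1.3, 1.0, -0.3]
grip_width: 1.0
clk 1.35 pos [0.4502 0.1073 0.2992] jaw -9.0 tilt 0.02 q [-0.79 -0.09  0.43  1.78  0.04  1.44 -0.52]
shift units [-7.966  2.012  1.226] turn 8.51 F [ 1.3  1.  -0.3] w 1.0
```

```bash
python3 plan.py .4694 -.3683 .15 -78.3
```

```text
clk 1.35 pos [0.4502 0.1073 0.2992] jaw -9.0 tilt 0.02 q [-0.79 -0.09  0.43  1.78  0.04  1.44 -0.52]
shift units [-11.67    2.328   3.725] turn 11.56 F [ 1.3  1.  -0.3] w 1.0
```

```bash
python3 -m pendant '[[-1.4,0.3,0,1.6,0],[-2.8,0.6,0,3.2,0],[-4.2,0.9,0,4.8,0],[-5.6,1.2,0.4,6.4,0],[-7,1.5,0.8,8,0]]'; python3 plan.py .4694 -.3683 .13 -78.3
```

```text
clock: 1.98
position: [0.4669, -0.1783, 0.2669]
ee_rot: [0.959, 0.284, 0.001, -0.0]
ft_force: [0.5, 1.1, -0.1]
grip_width: 1.0
clk 1.98 pos [ 0.4669 -0.1783  0.2669] jaw -56.9 tilt 0.06 q [-0.48  0.01  0.77  1.76 -0.01  1.37 -0.7 ]
shift units [-2.542  4.014  3.421] turn 3.56 F [ 0.5  1.1 -0.1] w 1.0
```

```bash
python3 -m pendant '[[-0.7,1.1,0.6,1.2,0],[-1.4,2.2,1.2,2.4,0],[-2.1,3.3,2,3.56,0],[-2.54,4.0,2.8,3.56,0],[-2.54,4.01,2.8,3.56,0]]'; python3 plan.py .4694 -.3683 .027 -78.3; python3 - <<'E'
from h import *
im,d=camera('top'); o=[]
cv2.imwrite('pics/t1.png',cv2.resize(im[130:230,390:490,::-1],None,fx=6,fy=6,interpolation=cv2.INTER_CUBIC))
s,_=camera('side'); cv2.imwrite('pics/s1.png',cv2.resize(s[180:320,370:510,::-1],None,fx=4,fy=4,interpolation=cv2.INTER_CUBIC))
E
```

```text
clock: 2.6
position: [0.4678, -0.3682, 0.1523]
ee_rot: [0.995, 0.102, -0.003, -0.0]
ft_force: [1.0, -0.5, 0.5]
grip_width: 1.0
clk 2.60 pos [ 0.4678 -0.3682  0.1523] jaw -78.3 tilt 0.32 q [-0.1   0.44  0.89  1.68 -0.36  1.21 -0.5 ]
shift units [0.055 0.014 3.133] turn 0.01 F [ 1.  -0.5  0.5] w 1.0
```

View pics/t1.png

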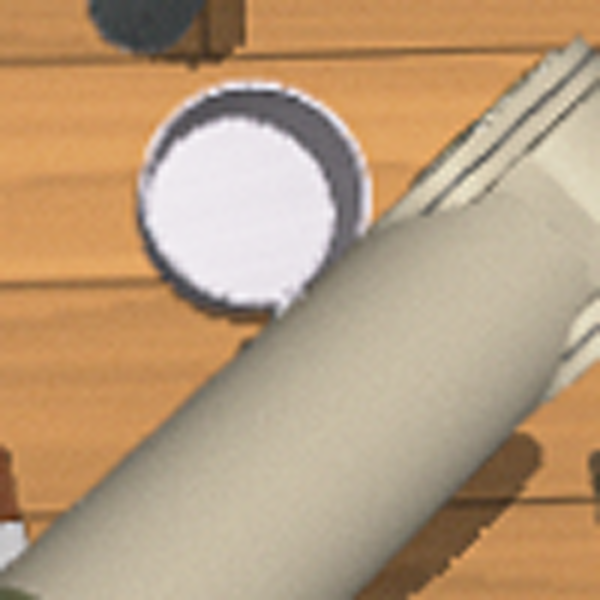

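View pics/s1.png

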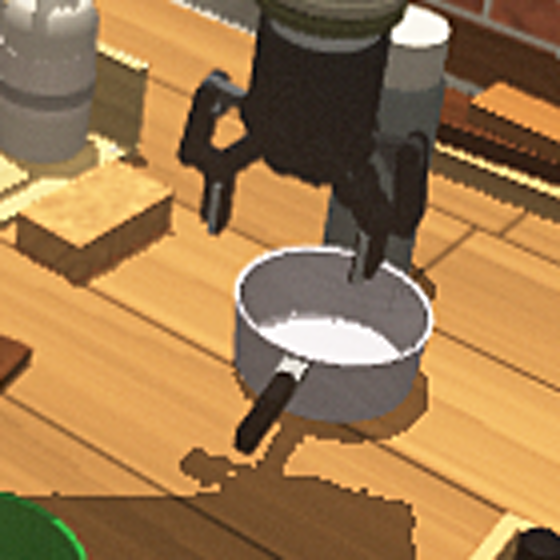

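Side picture: the open fingers, at crop (215,225) and (365,275), straddle the handle at crop (270,400). From above the arm hides the handle, but the pan hasn't moved. I'll go down now.

```bash
python3 -m pendant '[[0.05,0,0.8,0,0],[0.05,0.01,1.6,0,0],[0.05,0.01,2.4,0,0],[0.05,0.01,2.9,0,0],[0.05,0.01,3.1,0,0]]' 70; python3 plan.py .4694 -.3683 .027 -78.3
```

```text
clock: 3.32
position: [0.4731, -0.3656, 0.0312]
ee_rot: [0.994, 0.105, 0.0, -0.0]
ft_force: [0.1, 0.4, 0.1]
grip_width: 1.0
clk 3.33 pos [ 0.4731 -0.3656  0.0312] jaw -77.9 tilt 0.04 q [-0.03  0.58  0.79  1.77 -0.49  0.99 -0.41]
shift units [-0.105  0.047  0.105] turn 0.06 F [0.1 0.4 0.1] w 1.0
```

```bash
python3 -m pendant '[[0,0,0.05,0,0],[0,0,0.05,0,0.3],[0,0,0.05,0,0.6],[0,0,0.05,0,0.9],[0,0,0.05,0,1]]' 70; python3 plan.py .4694 -.3683 .027 -78.3
```

```text
clock: 3.95
position: [0.4726, -0.3667, 0.0295]
ee_rot: [0.995, 0.104, 0.0, 0.0]
ft_force: [1.4, -3.9, 0.6]
grip_width: 0.146
clk 3.95 pos [ 0.4726 -0.3667  0.0295] jaw -78.0 tilt 0.03 q [-0.03  0.59  0.79  1.77 -0.49  0.99 -0.41]
shift units [-0.087  0.023  0.062] turn 0.05 F [ 1.4 -3.9  0.6] w 0.146
```

```bash
python3 -m pendant '[[0,0,0,0,1],[0,0,0,0,1],[0,0,0,0,1]]' 70; python3 plan.py .4694 -.3683 .027 -78.3
```

```text
clock: 4.32
position: [0.4726, -0.3666, 0.0295]
ee_rot: [0.995, 0.104, 0.0, 0.0]
ft_force: [-1.1, -0.5, 3.6]
grip_width: 0.148
clk 4.33 pos [ 0.4726 -0.3666  0.0295] jaw -78.0 tilt 0.02 q [-0.03  0.59  0.79  1.77 -0.49  0.99 -0.41]
shift units [-0.088  0.026  0.062] turn 0.05 F [-1.1 -0.5  3.6] w 0.148
```

```bash
python3 -m pendant '[[0,0,-0.25,0,1],[0,0,-0.5,0,1],[0,0,-0.75,0,1],[0,0,-1.0,0,1],[0,0,-1.15,0,1]]' 90; python3 - <<'E'
from h import *
im,d=camera('top')
cv2.imwrite('pics/t2.png',cv2.resize(im[130:230,390:490,::-1],None,fx=6,fy=6,interpolation=cv2.INTER_CUBIC))
s,_=camera('side'); cv2.imwrite('pics/s2.png',cv2.resize(s[180:320,370:510,::-1],None,fx=4,fy=4,interpolation=cv2.INTER_CUBIC))
P=cloud('side',_); z=P[...,2]
E
python3 plan.py .4694 -.3683 .027 -78.3
```

```text
clock: 4.95
position: [0.4727, -0.3665, 0.0761]
ee_rot: [0.995, 0.104, 0.0, 0.0]
ft_force: [-0.3, -0.4, -0.8]
grip_width: 0.148
clk 5.05 pos [ 0.4728 -0.3666  0.076 ] jaw -78.0 tilt 0.06 q [-0.06  0.53  0.83  1.74 -0.44  1.07 -0.44]
shift units [-0.094  0.023  1.225] turn 0.05 F [ 0.6 -1.2 -1.6] w 0.148
```

View pics/s2.png

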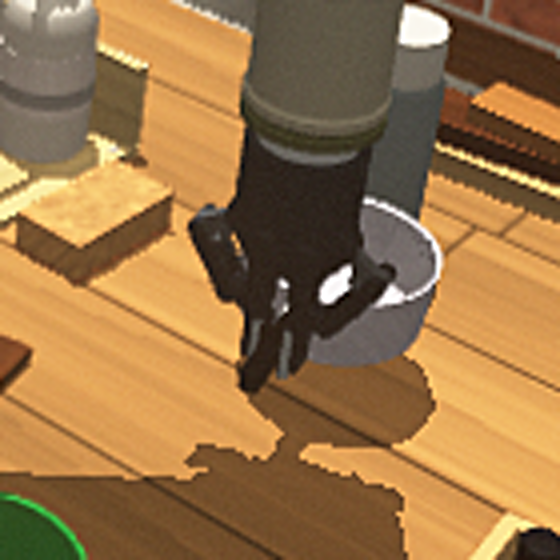

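View pics/t2.png

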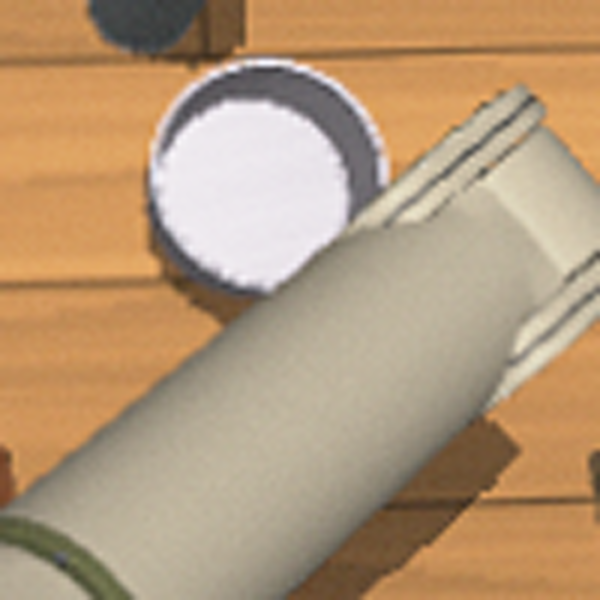

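```bash
python3 plan.py .44 .019 .088 -90; python3 plan.py .455 -.22 .088 -83
```

```text
clk 5.05 pos [ 0.4728 -0.3666  0.076 ] jaw -78.0 tilt 0.06 q [-0.06  0.53  0.83  1.74 -0.44  1.07 -0.44]
shift units [ 1.199 -9.6   -0.304] turn 2.0 F [ 0.6 -1.2 -1.6] w 0.148
clk 5.05 pos [ 0.4728 -0.3666  0.076 ] jaw -78.0 tilt 0.06 q [-0.06  0.53  0.83  1.74 -0.44  1.07 -0.44]
shift units [ 0.325 -3.678 -0.301] turn 0.83 F [ 0.6 -1.2 -1.6] w 0.148
```

```bash
python3 -m pendant '[[0.05,-0.5,-0.15,0.1,1],[0.12,-1.2,-0.3,0.3,1],[0.2,-2.0,-0.3,0.5,1],[0.28,-2.9,-0.3,0.65,1],[0.35,-3.7,-0.3,0.83,1]]'; python3 plan.py .44 .019 .088 -90
```

```text
clock: 5.68
position: [0.4551, -0.2173, 0.0869]
ee_rot: [0.998, 0.061, -0.0, -0.0]
ft_force: [0.1, -0.5, -1.8]
grip_width: 0.144
clk 5.67 pos [ 0.4551 -0.2173  0.0869] jaw -83.0 tilt 0.04 q [-0.46  0.29  0.93  1.98 -0.28  1.   -0.85]
shift units [ 0.345 -5.911 -0.024] turn 1.16 F [ 0.1 -0.5 -1.8] w 0.144
```

```bash
python3 -m pendant '[[0.05,-0.8,0,0.2,1],[0.1,-1.6,0,0.4,1],[0.15,-2.4,0,0.5,1],[0.2,-3.2,0,0.6,1],[0.23,-3.9,0,0.7,1]]'; python3 plan.py .44 .019 .088 -90
```

```text
clock: 6.3
position: [0.4452, -0.0615, 0.0871]
ee_rot: [1.0, 0.024, -0.0, -0.0]
ft_force: [-0.9, -0.8, -2.1]
grip_width: 0.146
clk 6.30 pos [ 0.4452 -0.0615  0.0871] jaw -87.2 tilt 0.04 q [-0.83  0.1   0.92  2.11 -0.1   0.97 -1.38]
shift units [-0.032 -2.016 -0.02 ] turn 0.47 F [-0.9 -0.8 -2.1] w 0.146
```

Next I'll check the pan's tilt and position before moving in under the spouts.

```bash
cat > pan.py <<'E'
from h import *
import sys
tag=sys.argv[1]
im,d=camera('top'); np.save('td.npy',d); np.save('ti.npy',im)
s,sd=camera('side'); np.save('sd.npy',sd); np.save('si.npy',s)
cv2.imwrite(f'pics/t{tag}.png',cv2.resize(im[100:230,270:400,::-1],None,fx=4.5,fy=4.5,interpolation=cv2.INTER_CUBIC))
cv2.imwrite(f'pics/s{tag}.png',cv2.resize(s[140:270,290:450,::-1],None,fx=4.5,fy=4.5,interpolation=cv2.INTER_CUBIC))
E
python3 pan.py 3
```

```text
(no output)
```

View pics/t3.png

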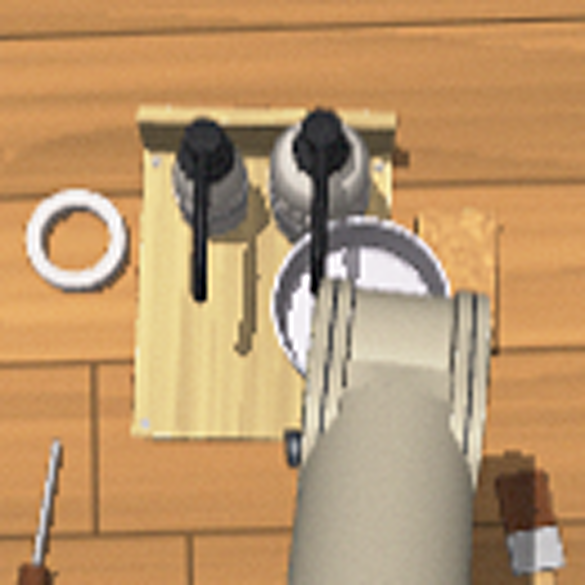

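View pics/s3.png

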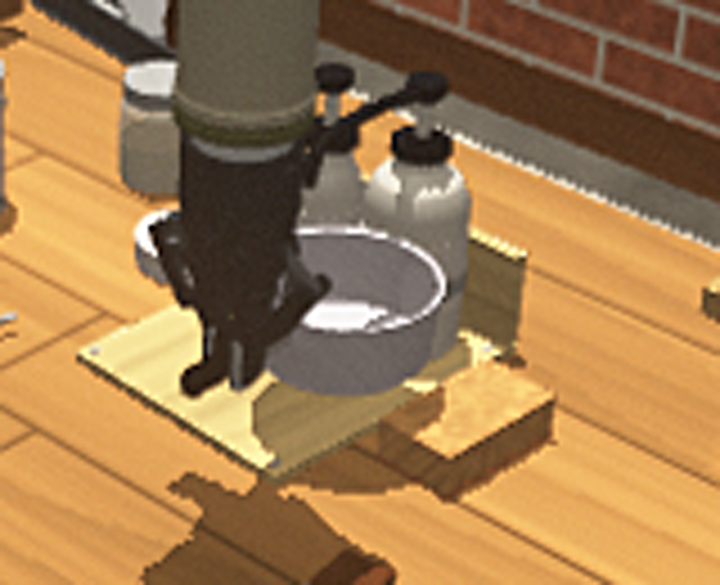

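```bash
python3 - <<'E'
from h import *
f=lambda x,y:[270+(x-1.7)/4.5,100+(y-1.7)/4.5]
p=onplane('top',[f(272,308),f(288,255),f(365,215),f(430,243),f(453,290)],.1156)[:,:2]
A=np.c_[2*p,np.ones(len(p))]; s=np.linalg.lstsq(A,(p**2).sum(1),rcond=None)[0]; print(s[:2],np.sqrt(s[2]+s[:2]@s[:2]))
d=np.load('td.npy');im=np.load('ti.npy');P=cloud('top',d)
hsv=cv2.cvtColor(im,cv2.COLOR_RGB2HSV); m=np.zeros(d.shape,bool); m[152:185,333:372]=1; m&=(hsv[...,2]>215)&(hsv[...,1]<40)&(P[...,2]<.09)&(P[...,2]>.04)
q=P[m]; c=np.linalg.lstsq(np.c_[q[:,:2]-q[:,:2].mean(0),np.ones(len(q))],q[:,2],rcond=None)[0]; print(len(q),q.mean(0),c)
E
python3 plan.py .425 -.02 .088 -90;python3 plan.py .44 .019 .088 -90
```

```text
[ 0.56003378 -0.05818402] 0.06715376309870376
176 [ 0.58318153 -0.04836511  0.05863054] [-0.00439784 -0.00355164  0.05863054]
clk 6.40 pos [ 0.4452 -0.0598  0.087 ] jaw -87.0 tilt 0.10 q [-0.83  0.1   0.92  2.11 -0.1   0.97 -1.38]
shift units [-0.452 -1.02  -0.023] turn 0.5 F [ 0.2 -0.6 -1.5] w 0.145
clk 6.40 pos [ 0.4452 -0.0598  0.087 ] jaw -87.0 tilt 0.10 q [-0.83  0.1   0.92  2.11 -0.1   0.97 -1.38]
shift units [-0.026 -1.974 -0.022] turn 0.5 F [ 0.2 -0.6 -1.5] w 0.145
```

```bash
python3 -m pendant '[[-0.3,-0.2,0,0.1,1],[-0.5,-0.6,0,0.25,1],[-0.4,-1.1,0,0.4,1],[-0.3,-1.6,0,0.5,1],[-0.18,-2.05,0,0.5,1]]'; python3 plan.py .437 .022 .04 -90
```

```text
clock: 7.02
position: [0.4345, 0.019, 0.0872]
ee_rot: [1.0, -0.002, -0.0, -0.0]
ft_force: [-0.6, -0.1, -1.0]
grip_width: 0.144
clk 7.03 pos [0.4345 0.019  0.0872] jaw -90.2 tilt 0.02 q [-0.96  0.04  0.84  2.14 -0.04  0.97 -1.67]
shift units [ 0.063 -0.075  1.181] turn -0.04 F [-0.6 -0.1 -1. ] w 0.144
```

```bash
python3 -m pendant '[[0.04,-0.05,0.3,0,1],[0.06,-0.07,0.6,0,1],[0.06,-0.07,0.85,0,1],[0.06,-0.07,1.05,0,1],[0.06,-0.07,1.05,0,1]]'; python3 pan.py 4; python3 plan.py .437 .022 .0385 -90
```

```text
clock: 7.65
position: [0.4363, 0.0211, 0.0447]
ee_rot: [1.0, -0.002, -0.001, 0.0]
ft_force: [-1.0, -0.3, -1.4]
grip_width: 0.145
clk 7.75 pos [0.4369 0.0214 0.0454] jaw -90.2 tilt 0.01 q [-0.93  0.16  0.83  2.17 -0.15  0.87 -1.58]
shift units [ 0.002 -0.016  0.173] turn -0.04 F [ 0.6  0.3 -2.2] w 0.143
```

View pics/t4.png

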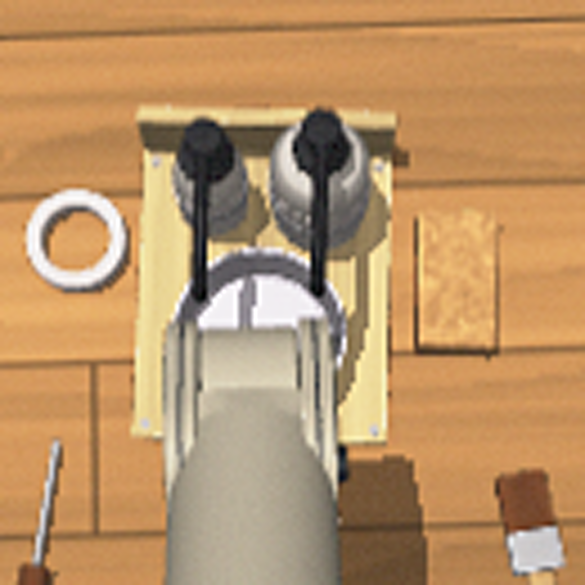

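View pics/s4.png

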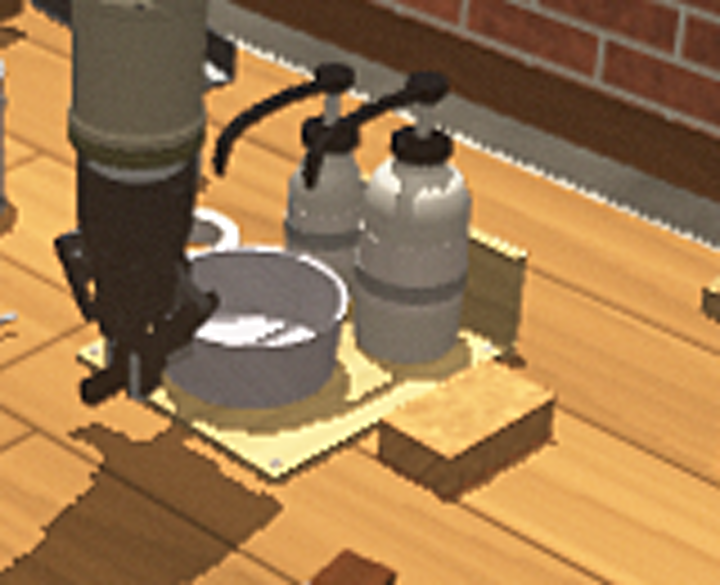

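```bash
python3 - <<'E'
from h import *
f=lambda x,y:[270+(x-1.7)/4.5,100+(y-1.7)/4.5]
p=onplane('top',[f(176,315),f(205,268),f(257,247),f(315,268),f(343,310)],.074)[:,:2]
A=np.c_[2*p,np.ones(len(p))]; s=np.linalg.lstsq(A,(p**2).sum(1),rcond=None)[0]; print(s[:2],np.sqrt(s[2]+s[:2]@s[:2]))
g=lambda x,y:[290+(x-1.7)/4.5,140+(y-1.7)/4.5]
print(onplane('side',[g(350,300),g(283,253)],.074))
for t in((.5552,-.0233),(.5600,.0605)): print(np.hypot(*(s[:2]-t)))
E
```

```text
[0.55072417 0.01920881] 0.064852829885742
[[ 0.58913647 -0.03283384  0.074     ]
 [ 0.60368658  0.04112924  0.074     ]]
0.04274379781498386
0.042320244798117176
```

Both spouts are 42–43 mm from the mouth's centre (limit 62 mm). I'll lower the last bit slowly.

```bash
python3 -m pendant '[[0,0,0.05,0,1],[0,0,0.09,0,1],[0,0,0.13,0,1],[0,0,0.15,0,1],[0,0,0.15,0,1]]'; python3 plan.py .437 .022 .0385 -90
```

```text
clock: 8.38
position: [0.4368, 0.0216, 0.0393]
ee_rot: [1.0, -0.002, 0.0, -0.0]
ft_force: [-0.8, 0.6, -1.3]
grip_width: 0.144
clk 8.38 pos [0.4368 0.0216 0.0393] jaw -90.2 tilt 0.00 q [-0.92  0.17  0.83  2.17 -0.17  0.86 -1.57]
shift units [ 0.004 -0.011  0.02 ] turn -0.03 F [-0.8  0.6 -1.3] w 0.144
```

```bash
python3 -m pendant '[[0,0,0.02,0,1],[0,0,0.03,0,1],[0,0,0.03,0,1]]'; python3 plan.py .437 .022 .0385 -90
```

```text
clock: 8.75
position: [0.4368, 0.0216, 0.0384]
ee_rot: [1.0, -0.002, -0.0, -0.0]
ft_force: [-5.4, -0.9, 7.9]
grip_width: 0.145
clk 8.75 pos [0.4368 0.0216 0.0384] jaw -90.2 tilt 0.04 q [-0.92  0.18  0.83  2.17 -0.17  0.86 -1.56]
shift units [ 0.006 -0.01  -0.003] turn -0.03 F [-5.4 -0.9  7.9] w 0.145
```

It has touched down: the force along z went from -1.3 to +7.9 N. I'll open the fingers gently.

```bash
python3 -m pendant '[[0,0,-0.01,0,0.8],[0,0,-0.01,0,0.7],[0,0,-0.01,0,0.6],[0,0,-0.01,0,0.5],[0,0,-0.01,0,0.5]]' 20; python3 plan.py .437 .022 .0385 -90
```

```text
clock: 9.38
position: [0.4368, 0.0216, 0.0385]
ee_rot: [1.0, -0.002, -0.0, -0.0]
ft_force: [-0.4, -0.2, -0.1]
grip_width: 0.501
clk 9.38 pos [0.4368 0.0216 0.0385] jaw -90.2 tilt 0.00 q [-0.92  0.18  0.83  2.17 -0.17  0.86 -1.56]
shift units [ 0.005 -0.011 -0.001] turn -0.03 F [-0.4 -0.2 -0.1] w 0.501
```

```bash
python3 -m pendant '[[0,0,-0.5,0,0.4],[0,0,-1.5,0,0.4],[0,0,-2.9,0,0.6],[0,0,-4.3,0,0.8],[0,0,-5.5,0,1]]'; python3 pan.py 5;python3 plan.py .6642 -.0301 .26
```

```text
clock: 10.0
position: [0.4368, 0.0214, 0.2607]
ee_rot: [1.0, -0.002, 0.001, -0.001]
ft_force: [0.4, 0.8, -0.0]
grip_width: 0.01
clk 10.10 pos [0.4389 0.0219 0.2631] jaw -90.2 tilt 0.44 q [-1.03 -0.22  0.78  1.91  0.15  1.39 -1.86]
shift units [5.637 1.28  0.109] turn 0.0 F [-0.9  0.2 -0.5] w 0.001
```

View pics/s5.png

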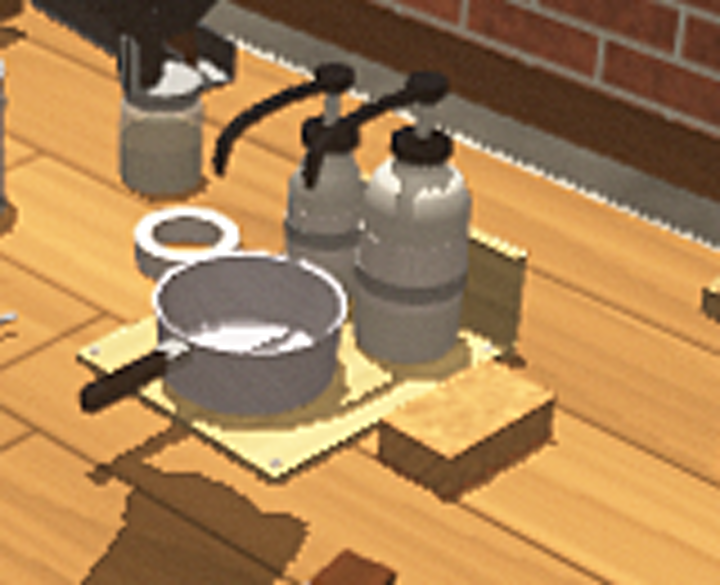

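View pics/t5.png

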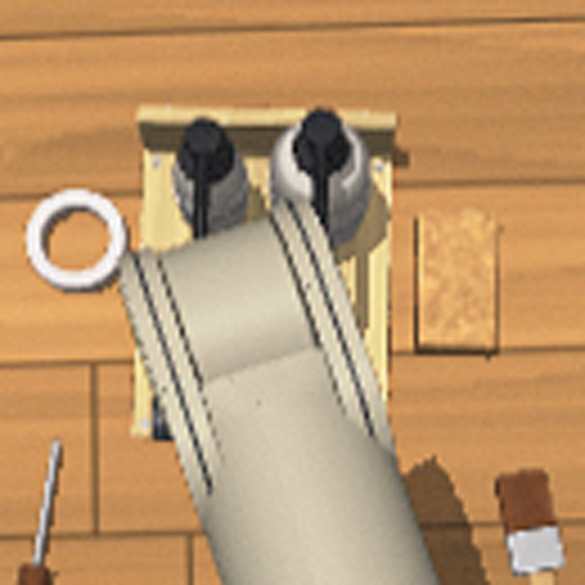

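The side picture shows the pan standing flat on the board, let go, with its rim ellipse centred at about crop (251,305). I'll confirm its position from that view.

```bash
python3 - <<'E'
from h import *
g=lambda x,y:[290+(x-1.7)/4.5,140+(y-1.7)/4.5]
p=onplane('side',[g(155,302),g(348,300),g(240,253),g(262,353),g(185,267),g(185,343),g(320,335),g(320,267)],.067)[:,:2]
A=np.c_[2*p,np.ones(len(p))]; s=np.linalg.lstsq(A,(p**2).sum(1),rcond=None)[0]; print(s[:2],np.sqrt(s[2]+s[:2]@s[:2]),np.hypot(*(p-s[:2]).T))
for t in((.5552,-.0233),(.5600,.0605)): print(np.hypot(*(s[:2]-t)))
# side check of pump heads
print(onplane('side',[g(427,83)],.215),onplane('side',[g(334,74)],.19))
E
```

```text
[0.54752858 0.02075676] 0.06618083597747818 [0.06565372 0.06739452 0.06565661 0.06521265 0.06317761 0.07077945
 0.06148981 0.06957855]
0.04471966847635165
0.04165406899991826
[[ 0.65758792 -0.03153111  0.215     ]] [[0.66276896 0.05292405 0.19      ]]
```

```bash
python3 -m pendant '[[1.1,0.25,-0.1,0,1],[2.3,0.5,-0.1,0,1],[3.5,0.8,0,0,1],[4.7,1.1,0,0,1],[5.58,1.27,0.1,0,1]]'; python3 -m pendant '[[0,0,0,0,1]]'; python3 plan.py .662 -.030 .225
```

```text
clock: 10.72
position: [0.6614, -0.0307, 0.2527]
ee_rot: [1.0, -0.002, -0.001, 0.001]
ft_force: [0.2, 0.2, 0.5]
grip_width: -0.002
clock: 10.85
position: [0.6607, -0.0312, 0.2519]
ee_rot: [1.0, -0.002, -0.002, 0.001]
ft_force: [-0.2, 0.3, 0.5]
grip_width: 0.001
clk 10.85 pos [ 0.6607 -0.0312  0.2519] jaw -90.3 tilt 0.24 q [-0.65  0.55  0.96  1.36 -0.44  1.46 -1.3 ]
shift units [ 0.035 -0.031  0.673] turn 0.0 F [-0.2  0.3  0.5] w 0.001
```

```bash
python3 -m pendant '[[0.03,-0.03,0.3,0,1],[0.03,-0.03,0.6,0,1],[0.03,-0.03,0.75,0,1]]'; python3 pan.py 6; python3 plan.py .662 -.030 .195
```

```text
clock: 11.22
position: [0.6602, -0.028, 0.2236]
ee_rot: [1.0, -0.001, -0.0, -0.001]
ft_force: [-0.8, -1.1, -0.4]
grip_width: -0.001
clk 11.32 pos [ 0.6604 -0.0282  0.2239] jaw -90.2 tilt 0.07 q [-0.66  0.56  0.95  1.4  -0.45  1.4  -1.29]
shift units [0.041 0.045 0.722] turn 0.0 F [ 1.6  0.3 -0. ] w -0.001
```

View pics/s6.png

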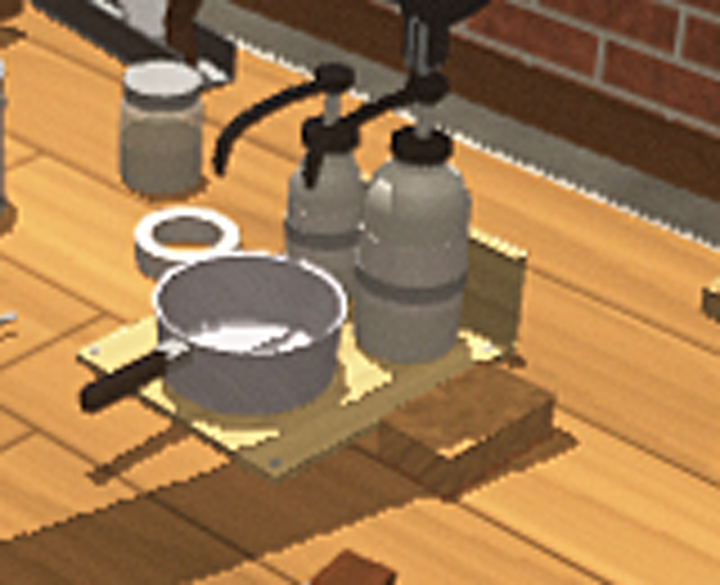

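The closed fingertips at crop (424,72) stand right over the resin head, and the pan is unchanged. Pressing now.

```bash
python3 -m pendant '[[0.03,0.04,0.2,0,1],[0.03,0.04,0.35,0,1],[0.03,0.04,0.5,0,1],[0.03,0.04,0.6,0,1],[0.03,0.04,0.68,0,1]]'; python3 plan.py .662 -.030 .195
```

```text
clock: 11.95
position: [0.6626, -0.0305, 0.1982]
ee_rot: [1.0, -0.002, 0.001, -0.0]
ft_force: [-2.2, 0.6, 10.1]
grip_width: -0.001
clk 11.95 pos [ 0.6626 -0.0305  0.1982] jaw -90.2 tilt 0.08 q [-0.65  0.58  0.93  1.43 -0.47  1.36 -1.27]
shift units [-0.015 -0.013  0.08 ] turn 0.0 F [-2.2  0.6 10.1] w -0.001
```

```bash
python3 -m pendant '[[0,0,0.05,0,1],[0,0,0.09,0,1],[0,0,0.12,0,1],[0,0,0.12,0,1]]'; python3 pan.py 7; python3 plan.py .662 -.030 .195
```

```text
clock: 12.45
position: [0.6627, -0.0306, 0.1951]
ee_rot: [1.0, -0.002, 0.001, -0.001]
ft_force: [-8.5, 2.2, 21.5]
grip_width: -0.002
clk 12.55 pos [ 0.6627 -0.0306  0.1951] jaw -90.2 tilt 0.14 q [-0.65  0.58  0.93  1.44 -0.47  1.35 -1.27]
shift units [-0.017 -0.015  0.003] turn 0.0 F [-8.6  2.9 21.7] w 0.002
```

View pics/s7.png

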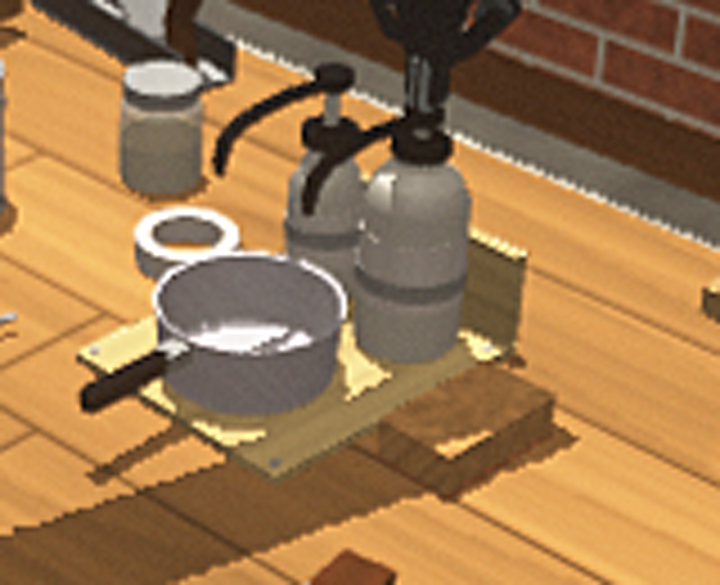

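The pump is on its end stop: 21.7 N at TCP z 0.195, and the head sits on the cap at crop (425,120). I'll come up, with a gradual start so it doesn't snap back.

```bash
python3 -m pendant '[[0,0,-0.15,0,1],[0,0,-0.35,0,1],[0,0,-0.6,0,1],[0,0,-0.9,0,1],[0,0,-1.3,0,1]]'; python3 plan.py .667 .053 .245; python3 pan.py 8
```

```text
clock: 13.18
position: [0.662, -0.0303, 0.2448]
ee_rot: [1.0, -0.002, -0.0, -0.0]
ft_force: [-0.3, 0.8, 0.7]
grip_width: -0.002
clk 13.18 pos [ 0.662  -0.0303  0.2448] jaw -90.2 tilt 0.05 q [-0.65  0.55  0.95  1.37 -0.45  1.44 -1.29]
shift units [ 0.119 -2.083 -0.004] turn 0.0 F [-0.3  0.8  0.7] w -0.002
```

View pics/s8.png

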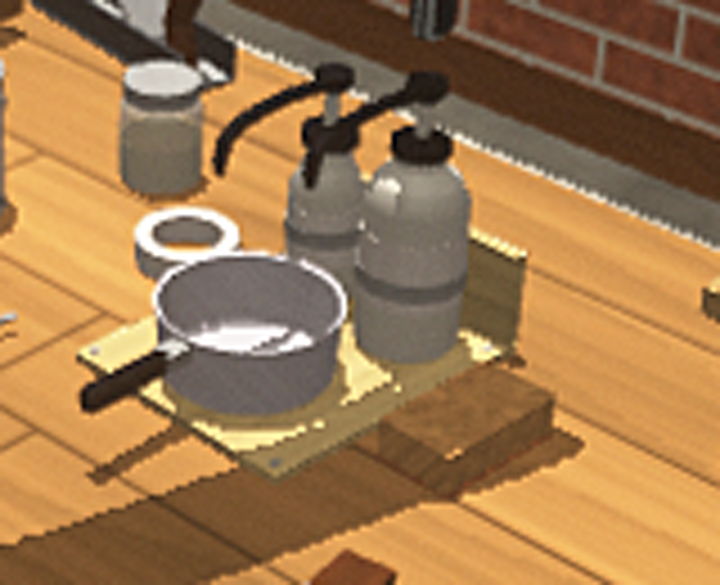

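The resin head is back up at crop (427,85). Next is the hardener.

```bash
python3 -m pendant '[[0.03,-0.6,0,0,1],[0.08,-1.3,0,0,1],[0.12,-2.08,0,0,1],[0.12,-2.08,0.4,0,1],[0.12,-2.08,0.9,0,1]]'; python3 -m pendant '[[0,0,0.2,0,1],[0,0,0.2,0,1]]';  python3 pan.py 9; python3 plan.py .667 .053 .17
```

```text
clock: 13.9
position: [0.6671, 0.0533, 0.2071]
ee_rot: [1.0, -0.001, -0.0, 0.0]
ft_force: [0.7, -1.3, -1.0]
grip_width: 0.002
clock: 14.15
position: [0.6669, 0.052, 0.1997]
ee_rot: [1.0, -0.002, -0.001, 0.0]
ft_force: [0.4, -0.1, 0.6]
grip_width: 0.001
clk 14.25 pos [0.6675 0.0522 0.2009] jaw -90.2 tilt 0.03 q [-0.76  0.59  0.92  1.41 -0.47  1.37 -1.4 ]
shift units [-0.012 -0.021  0.772] turn 0.0 F [-0.2 -0.9  0.8] w -0.003
```

View pics/s9.png

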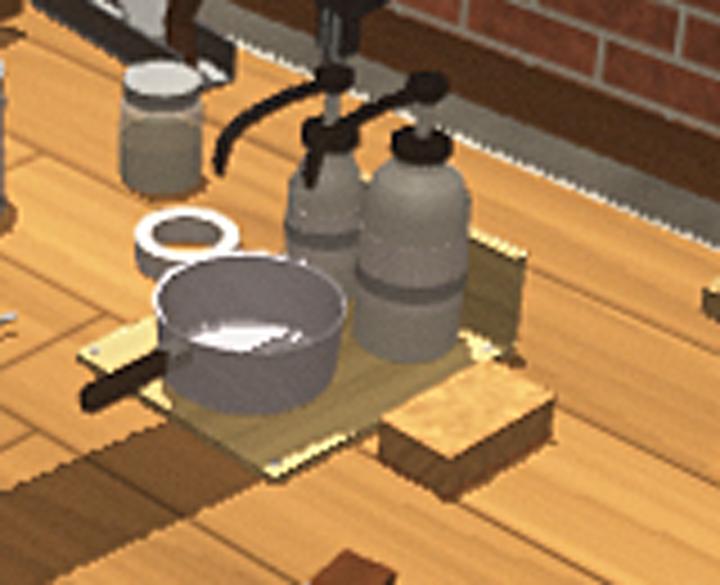

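The fingertips at crop (330,62) are centred over the hardener head at (334,76).

```bash
python3 -m pendant '[[0,0,0.2,0,1],[0,0,0.38,0,1],[0,0,0.53,0,1],[0,0,0.65,0,1],[0,0,0.74,0,1]]'; python3 plan.py .667 .053 .17
```

```text
clock: 14.88
position: [0.6678, 0.0525, 0.1718]
ee_rot: [1.0, -0.002, 0.001, -0.0]
ft_force: [-2.7, 0.4, 10.1]
grip_width: -0.001
clk 14.88 pos [0.6678 0.0525 0.1718] jaw -90.2 tilt 0.09 q [-0.76  0.61  0.91  1.45 -0.49  1.32 -1.39]
shift units [-0.019 -0.011  0.044] turn 0.0 F [-2.7  0.4 10.1] w -0.001
```

```bash
python3 -m pendant '[[0,0,0.04,0,1],[0,0,0.08,0,1],[0,0,0.11,0,1],[0,0,0.11,0,1]]'; python3 pan.py 10; python3 plan.py .667 .053 .17
```

```text
clock: 15.38
position: [0.6679, 0.0525, 0.17]
ee_rot: [1.0, -0.002, 0.001, -0.001]
ft_force: [-11.0, 0.7, 28.6]
grip_width: 0.002
clk 15.47 pos [0.6679 0.0526 0.17  ] jaw -90.2 tilt 0.17 q [-0.76  0.61  0.91  1.45 -0.49  1.31 -1.39]
shift units [-0.023 -0.011  0.   ] turn 0.0 F [-10.6   0.3  27.8] w 0.0
```

View pics/s10.png

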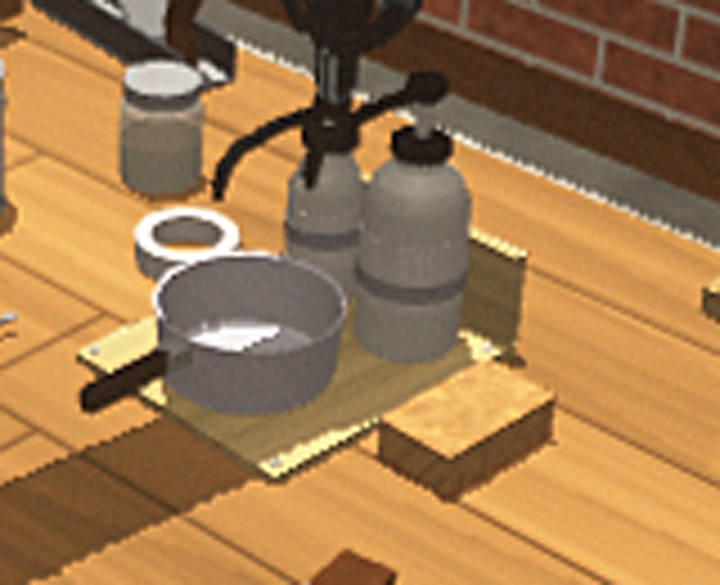

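The hardener pump is on its stop (28 N, TCP z 0.170) and the resin pump is up. Coming up.

```bash
python3 -m pendant '[[0,0,-0.15,0,1],[0,0,-0.35,0,1],[0,0,-0.6,0,1],[0,0,-1.0,0,1],[0,0,-1.6,0,1]]'; python3 -m pendant '[[0,0,-1,0,1],[0,0,-1.5,0,1],[0,0,-1.5,0,1]]'; python3 pan.py 11; python3 plan.py .667 .053 .29
python3 - <<'E'
from h import *
a=np.load('side0im.npy').astype(int);b=np.load('si.npy').astype(int)
print(len(a)); cv2.imwrite('pics/full.png',b[:,:,::-1].astype(np.uint8))
E
```

```text
clock: 16.1
position: [0.6668, 0.053, 0.2306]
ee_rot: [1.0, -0.002, -0.001, 0.0]
ft_force: [-0.0, 0.8, 0.2]
grip_width: -0.004
clock: 16.48
position: [0.6678, 0.0526, 0.2921]
ee_rot: [1.0, -0.002, 0.001, -0.0]
ft_force: [-0.3, -0.4, -0.2]
grip_width: 0.0
clk 16.57 pos [0.667  0.0529 0.2897] jaw -90.2 tilt 0.06 q [-0.75  0.55  0.95  1.27 -0.44  1.53 -1.43]
shift units [-0.001 -0.003 -0.008] turn 0.0 F [ 0.2  0.1 -0.1] w -0.004
400
```

View pics/s11.png

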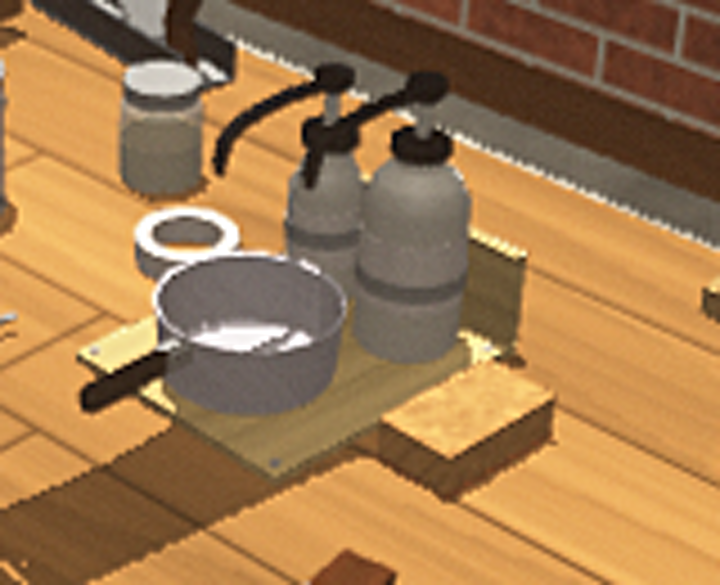

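View pics/full.png

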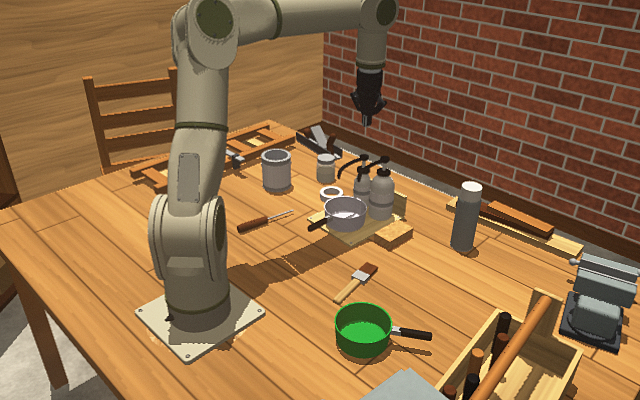

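Both pumps are up and the pan is under both spouts. The bystanders are at the same pixels as in the first picture, and the arm is clear of everything. Handing in.

```bash
python3 -c "
from h import *
print(hand_in())"
```

```text
the job is handed in; nothing more can be done
None
```

I brought the pan to the board by its handle, set it down flat and let go. I then gave the resin pump a full stroke, followed by the hardener pump, and handed the job in at about 16.6 s of the 48 s allowed.

- **Pan:** the last full measurement, taken after letting go, put the resin spout 45 mm and the hardener spout 42 mm from the mouth's centre (limit 62 mm). Just before set-down the top view gave 43 and 42 mm. In the final side picture the pan stands level in the same place.
- **Pumps:** both reached their end stops, at about 22 N for resin and 28 N for hardener, with the fingertips 20 mm below each head's rest height. Both heads are back up in the last picture.
- **Surroundings:** by eye, the other things are where they were in the first side picture. The arm is clear, about 100 mm above the hardener head, and reads no contact force.

No check failed. The two cameras differed by about 6 mm on where the pump heads are and 3–4 mm on the pan's centre, both well within the margins.

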